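Push the two upper tea drawers shut

TASK

Three drawers of the little wooden chest stand open: with the fingertips, gently push the top drawer and the middle drawer fully shut, and leave the bottom drawer alone, standing open. Do not lift the chest or shove it out of its place, keep the spice jar standing on top of it, and leave the tea boxes and the mug alone.

Things in the scene. Friction and masses are not known exactly. Their poses are not given: they have to be found in the camera images.
- chest: wooden three-drawer chest, 150 (y) x 156 (z) mm, about 2 kg, loose on the worktop. Origin: centre of its underside; x to its back; drawers open to -x. Body from x = -57 to +73 mm. Fronts 136 mm wide, at x = -57 mm when shut; heights z = 8-51 (bottom), 56-99, 104-147 mm (top). Drawers slide at under 1 N, no spring or catch; pushing on past shut shoves the chest
- chest_drawer2 (a joint): top drawer: metres it is pulled out, 0 = fully shut, at most 0.085; starts 0.03 to 0.07
- chest_drawer1 (a joint): middle drawer: metres it is pulled out, 0 = fully shut, at most 0.085; starts 0.03 to 0.07
- chest_drawer0 (a joint): bottom drawer (to stay open): metres it is pulled out, 0 = fully shut, at most 0.085; starts 0.04 to 0.07
- top_knob (a point): outer end of the top drawer's black round knob (16 mm diameter, sticking out 16 mm from the middle of the drawer's front), 126 mm above the chest's underside; moves with the drawer; axes as the chest's; when the drawer is shut it is at x = -73 mm, y = 0 of the chest
- middle_knob (a point): the same point on the middle drawer's knob, 78 mm above the underside
- bottom_knob (a point): the same point on the bottom drawer's knob, 30 mm above the underside
- spice_jar: small glass spice jar with a yellow cap, 42 mm diameter, 96 mm high, standing loose on the rear half of the chest's top; origin: centre of its underside
- green_tea: pale green tea box, 67 x 86 x 85 mm, loose on the worktop to the right of the chest; origin: centre of its underside; bystander
- red_tea: red tea box, 67 x 82 x 85 mm, loose on the worktop at the right front; origin: centre of its underside; bystander
- mug: beige mug, 84 mm diameter, 91 mm high, loose on the worktop at the left front; origin: centre of its underside; bystander
Not all that is in view belongs to the job. What is shaped like the chest but orange is not meant.

How it is judged (in metres and radians):
At the end, for the whole second after the job is handed in: Top and middle drawers within 5 mm of shut; bottom drawer open over 30 mm, its knob within 25 mm of its start; chest level, at rest, within 25 mm of its start; spice jar upright on the chest; tea boxes and mug within 20 mm of their places (value of joint each of chest_drawer2, chest_drawer1 below 0.005 m and value of joint chest_drawer0 above 0.03 m and distance of each of bottom_knob, chest from where it was at the start of the episode below 0.025 m and angle between chest's own z axis and vertical below 0.05 rad and linear speed of chest below 0.02 m/s and angle between spice_jar's own z axis and vertical below 0.1 rad and z of spice_jar in the frame of chest above 0.15 m and distance of each of green_tea, red_tea, mug from where it was at the start of the episode below 0.02 m); the robot touches nothing.
It fails at once if the chest was shoved over 25 mm, lifted or tipped (distance of chest from where it was at the start of the episode above 0.025 m or height (world z) of chest above 0.01 m or angle between chest's own z axis and vertical above 0.12 rad).
It fails at once if a drawer was pulled further out, or the bottom drawer was disturbed (value of joint any of chest_drawer0, chest_drawer1, chest_drawer2 above 0.08 m or distance of bottom_knob from where it was at the start of the episode above 0.03 m).
It fails at once if the chest or a drawer was pushed hard (over 40 N) (contact force between the fingers and chest above 40 N).
It fails at once if the spice jar was knocked over, moved along the chest or lifted off it (angle between spice_jar's own z axis and vertical above 0.3 rad or distance of spice_jar from where it was at the start of the episode above 0.045 m).
It fails at once if a tea box or the mug was moved over 20 mm (distance of any of green_tea, red_tea, mug from where it was at the start of the episode above 0.02 m).
It also fails if it takes over 48 s, if anything falls off the work surface, if the arm or the gripper's body presses on something with over 40 N, if the wrist force passes 120 N, or if a joint passes its speed limit or range.

ROBOT

A 7-joint arm with a two-finger parallel gripper is mounted at the origin on a cart in front of the work surface, level with it; the furniture and walls round the work are solid. World frame = base frame: x ahead of the robot, y to its left, z up, the work surface at z = 0. Lengths are in mm, angles in rad, forces in N, time in s.
With the tool pointing down it reaches from about 350 to 900 mm from the base axis. Payload 7.2 kg.
Tool frame: the origin (TCP) lies midway between the tips of the shut fingers; the grasp point (between the pads) lies 19 mm behind it; z points along the fingers, y is the line along which they close (so a half turn about z gives the same grasp; the last joint's range is limited). The gripper opens to 88 mm and grips with 3 to 60 N. Pads are 20 mm wide; open, the fingers measure 115 mm over their backs; the gripper's body (75 mm by 178 mm) begins 61 mm behind the grasp point.
Start: joints at [1.198, 0.411, -0.013, 1.596, 0.006, 1.134, -0.082], TCP at [187.552, -596.199, 222.653] pointing down, gripper open.
Joint ranges: [-2.95, 2.95], [-0.29, 1.99], [-1.47, 1.44], [0.14, 2.54], [-1.03, 4.17], [0.13, 1.85], [-2.86, 2.86]. Speed limits (rad/s): [2.39, 2.39, 3.01, 3.01, 3.14, 3.14, 3.14].

INTERFACE

Orientations are given as a rotation vector (axis times angle).
In Python, from station import sense, read_camera, camera_info, hand_in gives the robot as it stands.
- The arm moves only by the tool play_rows, never from a script. Its argument "commands" is a list of rows, each a list of 3 entries, a list of its own where there are three numbers: the turn, a rotation vector about the tool's x, y, z in rad, then the shift along the tool's x, y, z in mm, then the closure, from -1 (fully open) to 1 (shut). A call has 1 to 5 rows; each row is the pose to reach, as a shift and turn from the pose commanded when the call began, along the tool's axes at that moment; what a row does not reach only later rows make up. A row lasts 1/10 s, in which the tool goes at most 50 mm and 8.59 degrees, less where a joint would pass 70% of its speed; a pose out of reach is approached as far as the arm can. A call with a gripper value outside its range is refused whole. The fingers move at their own pace and stop on an object; "squeeze" is the grip in N (left out, the last holds). Time passes only in rows, so rows that repeat a pose let the fingers close. It gives the time, the measured TCP pose, the force, the opening and the grip force at its end, in the units of the state.
- sense(): the state, without advancing time (a new reading comes with each control period).
- read_camera(name): name is "side" or "top"; returns (picture, depth): 400x640x3 uint8, red, green, blue; 400x640 float32, mm along the optical axis (not along the pixel's ray), 0 where there is no reading.
- camera_info(name): a dict with "fx", "fy", "cx", "cy" (pixels), "R" (3x3) and "t" (3): a world point X has camera coordinates R X + t. Camera axes: x right, y down, z forward; pixel columns grow to the right and rows downward; lengths in mm; the calibration is good to about 2 mm. A picture is of the moment at which its call begins. camera_info takes no time and is no camera call.
- hand_in(): hands the job in; it is judged then, once.
The state is a dict: "clock": time; "qpos": joint angles; "dq": joint speeds; "joint_torque": joint torques, N m; "tool_pos": TCP position; "tcp_rot": TCP orientation; "force": force on the tool from outside, world axes, zero at the start; "ft_torque": the same for the moment, N m; "finger_gap": finger opening in mm; "grip_force": force on a finger pad.
Only numpy, scipy, OpenCV 4.12 (cv2) and the standard library are available. Lean on these libraries where they do the work, as an engineer would, in place of code of your own. Each camera call takes 0.05 s, during which the arm holds its last target. There are 200 camera calls.

## Working session

There is one attempt and no reset: what is moved stays moved. The work goes in short steps, Python scripts to look and compute and a tool call to move; the robot and the scene stay as the last step left them, time stands still between calls to the robot, and variables do not carry over. Pictures are saved under pics/ and viewed, at most 10 in all, crops included, and the job is handed in when it is done.

Besides the shell and the picture viewer there is one more tool, called after ">>>" in YAML: its name, and indented under it one key for each argument. play_rows: Moves the arm, as the interface text tells. Its arguments: {"type":"object","properties":{"commands":{"type":"array"},"squeeze":{"type":"number"}},"required":["commands"]}

```bash
mkdir -p pics; cat > h.py <<'E'
import numpy as np, cv2
from station import sense, read_camera, camera_info, hand_in
def pts(d,ci):
    v,u=np.mgrid[0:400,0:640]
    c=np.stack([(u-ci['cx'])/ci['fx']*d,(v-ci['cy'])/ci['fy']*d,d],-1)
    return (c-np.array(ci['t']))@np.array(ci['R'])
E
python3 - <<'E'
from h import *
s=sense();print(s['tool_pos'],s['tcp_rot'],s['clock'],s['force'])
for n in('side','top'):
    im,d=read_camera(n);np.savez(n+'.npz',im=im,d=d)
    cv2.imwrite(f'pics/{n}0.png',im[...,::-1])
    ci=camera_info(n);print(n,-np.array(ci['R']).T@ci['t'],np.array(ci['R']).round(2).tolist(),ci['fx'])
E
```

```text
[ 187.42313121 -595.73424408  221.86484497] [-3.10369076e+00 -4.76828924e-01  4.70083737e-04] 0.0 [-0.37626624  0.25697341  0.11585737]
side [ 219.66826965  771.61417689 1331.98426871] [[-0.93, -0.36, 0.01], [-0.3, 0.75, -0.59], [0.2, -0.55, -0.81]] 499.71566373356995
top [-535.92220278 -313.76376609 1499.76520248] [[0.26, -0.97, 0.02], [-0.75, -0.22, -0.62], [0.6, 0.15, -0.78]] 517.7571367652411
```

View pics/side0.png

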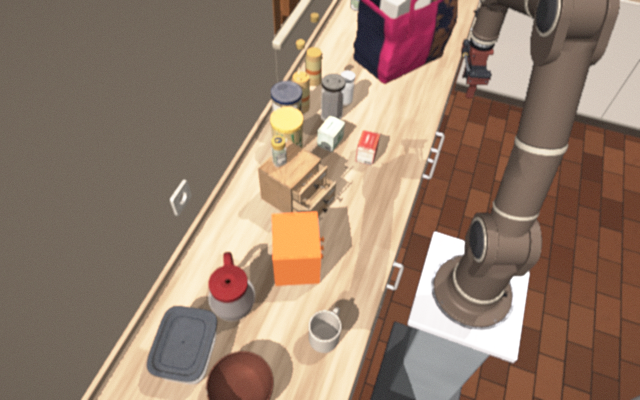

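View pics/top0.png

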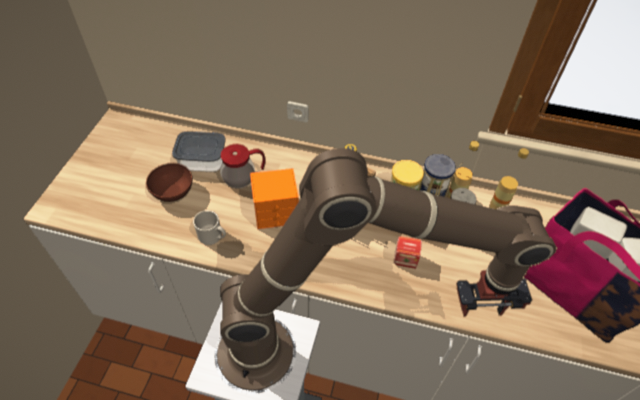

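The side view shows the wooden chest at about (295,180) with open drawers to its right. The orange decoy is at (297,248), the green tea box at (331,132), the red one at (368,147) and the mug at (324,330). The wooden chest with the jar (279,150) on it is the one meant. In the top view the arm hides it. I'll enlarge the side crop and use the depth.

```bash
python3 - <<'E'
from h import *
f=np.load('side.npz');im,d=f['im'],f['d'];P=pts(d,camera_info('side'))
c=im[110:290,230:400];cv2.imwrite('pics/crop.png',cv2.resize(c,None,fx=3.3,fy=3.3,interpolation=cv2.INTER_CUBIC)[...,::-1])
sub=P[120:235,240:380].reshape(-1,3)
for lo,hi in((150,160),(95,150),(60,100),(25,55),(240,262)):
    m=(sub[:,2]>lo)&(sub[:,2]<hi);q=sub[m];print(lo,hi,len(q),np.percentile(q,[2,50,98],axis=0).round().tolist())
roof=(P[...,2]>150)&(P[...,2]<162);roof[:120]=0;roof[235:]=0;roof[:,:240]=0;roof[:,380:]=0
r=P[roof][:,:2].astype(np.float32);print(cv2.minAreaRect(r))
for u,v in((297,248),(331,132),(368,147),(324,330),(279,142)): print((u,v),P[v,u].round())
for v in range(150,222,4): print(v,[tuple(P[v,u].round().astype(int).tolist()) for u in range(290,345,9)])
E
```

```text
150 160 2169 [[471.0, -200.0, 151.0], [581.0, -66.0, 156.0], [693.0, 110.0, 160.0]]
95 150 1602 [[500.0, -322.0, 96.0], [609.0, -124.0, 122.0], [858.0, -39.0, 148.0]]
60 100 1790 [[415.0, -417.0, 61.0], [554.0, -296.0, 82.0], [860.0, -36.0, 98.0]]
25 55 861 [[413.0, -399.0, 26.0], [618.0, -286.0, 37.0], [862.0, -41.0, 54.0]]
240 262 159 [[637.0, -141.0, 241.0], [657.0, -117.0, 252.0], [676.0, -101.0, 258.0]]
((595.6260375976562, -52.215484619140625), (204.81166076660156, 356.6982727050781), 14.97471809387207)
(297, 248) [492. 142. 158.]
(331, 132) [ 572. -363.   85.]
(368, 147) [ 434. -340.   89.]
(324, 330) [359. 276.  10.]
(279, 142) [ 651. -115.  255.]
150 [(645, -179, 155), (620, -191, 152), (642, -325, 3), (613, -339, 0), (583, -351, 0), (554, -366, -3), (524, -376, -1)]
154 [(638, -161, 158), (613, -174, 155), (586, -181, 160), (606, -320, 2), (576, -332, 2), (545, -339, 7), (517, -353, 4)]
158 [(630, -143, 162), (607, -158, 157), (580, -166, 159), (554, -176, 159), (569, -310, 7), (540, -324, 5), (512, -339, 1)]
162 [(624, -128, 163), (600, -141, 158), (576, -156, 152), (550, 
[... 1070 characters left out ...]
9, -39, 107), (558, -37, 125), (552, -94, 56), (524, -103, 59), (497, -109, 65), (482, -162, 4), (455, -172, 6)]
202 [(590, -40, 85), (571, -66, 61), (546, -80, 56), (510, -62, 98), (488, -84, 79), (478, -150, -1), (451, -165, -7)]
206 [(590, -40, 63), (559, -37, 83), (540, -64, 58), (510, -62, 76), (495, -110, 20), (471, -130, 6), (445, -143, 3)]
210 [(591, -41, 40), (561, -43, 53), (534, -50, 58), (509, -63, 54), (487, -86, 34), (468, -121, -3), (440, -130, 0)]
214 [(553, 45, 156), (529, 35, 155), (506, 25, 154), (509, -64, 30), (489, -95, -2), (462, -105, -1), (434, -113, 4)]
218 [(546, 59, 159), (523, 50, 159), (500, 38, 155), (476, 32, 159), (483, -78, 2), (456, -89, 2), (430, -100, 1)]
```

View pics/crop.png

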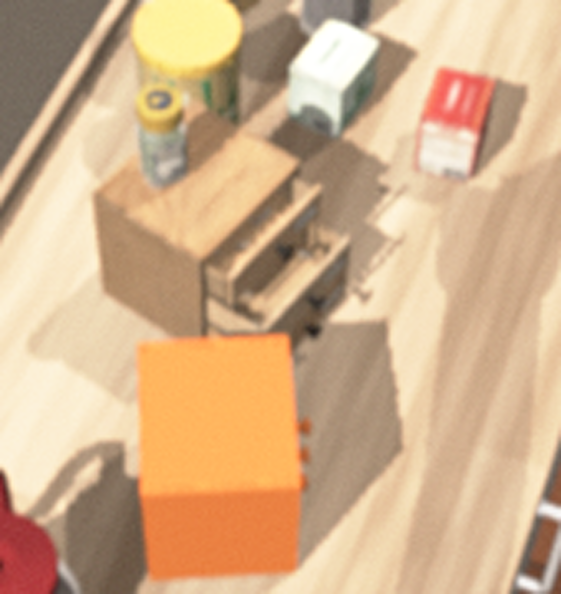

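```bash
cat > fit.py <<'E'
from h import *
def chest(im,d,cam):
    P=pts(d,camera_info(cam)).astype(float);X,Y,Z=P[...,0],P[...,1],P[...,2]
    hsv=cv2.cvtColor(im,cv2.COLOR_RGB2HSV)
    wood=(hsv[...,1]<175)&(d>0)&(X>430)&(X<760)&(Y>-260)&(Y<-15)
    roof=(wood&(Z>149)&(Z<165)).astype(np.uint8)
    n,l,st,c=cv2.connectedComponentsWithStats(roof);k=1+st[1:,4].argmax()
    m=cv2.morphologyEx((l==k).astype(np.uint8),cv2.MORPH_CLOSE,np.ones((9,9)))
    # rays from contour to plane z=156
    ci=camera_info(cam);R=np.array(ci['R']);C=-R.T@ci['t']
    q=max(cv2.findContours(m,0,cv2.CHAIN_APPROX_NONE)[0],key=len)[:,0].astype(float)
    r=np.c_[(q[:,0]-ci['cx'])/ci['fx'],(q[:,1]-ci['cy'])/ci['fy'],np.ones(len(q))]@R
    W=C+r*((156-C[2])/r[:,2])[:,None]
    return P,wood,cv2.minAreaRect(W[:,:2].astype(np.float32)),st[k],np.median(Z[l==k])
if __name__=='__main__':
    f=np.load('side.npz');P,wood,rect,st,z=chest(f['im'],f['d'],'side')
    print(rect,st,z,cv2.boxPoints(rect).round(0).tolist())
    for yaw in (-10,-12,-14,-16,-18):
        a=np.radians(yaw);ex=np.array([np.cos(a),np.sin(a)]);ey=np.array([-ex[1],ex[0]])
        print(yaw,end=' ')
        for lo,hi in((108,146),(64,97)):
            s=wood&(P[...,2]>lo)&(P[...,2]<hi);xy=P[s][:,:2]
            rim=P[wood&(P[...,2]>hi-8)&(P[...,2]<hi+4)][:,:2]
            x=rim@ex;y=rim@ey
            # front-most per y bin
            o=[]
            for b in range(-60,140,20):
                t=(y>b)&(y<b+20)
                if t.sum()>3:o.append((b+10,round(float(np.percentile(x[t],8)))))
            print(o,end=' ')
        print()
E
python3 fit.py
```

```text
((627.9236450195312, -126.05860900878906), (156.14622497558594, 132.14736938476562), 74.34699249267578) [ 258  139   63   52 1401] 156.87387383607694 [[543.0, -183.0], [670.0, -219.0], [713.0, -69.0], [585.0, -33.0]]
-10 [(-50, 542), (-30, 543), (-10, 544), (10, 546), (30, 549), (50, 554), (70, 565)] [(-50, 504), (-30, 506), (-10, 505), (10, 510), (30, 512), (50, 516), (70, 519)] 
-12 [(-50, 541), (-30, 543), (-10, 543), (10, 545), (30, 546), (50, 548), (70, 551), (90, 582)] [(-50, 505), (-30, 505), (-10, 507), (10, 507), (30, 509), (50, 511), (70, 514), (90, 525)] 
-14 [(-30, 542), (-10, 544), (10, 544), (30, 545), (50, 545), (70, 546), (90, 547), (110, 584)] [(-30, 506), (-10, 506), (10, 507), (30, 507), (50, 508), (70, 509), (90, 511), (110, 576)] 
-16 [(-10, 543), (10, 544), (30, 543), (50, 544), (70, 542), (90, 543), (110, 543), (130, 582)] [(-10, 506), (10, 506), (30, 506), (50, 505), (70, 506), (90, 506), (110, 508), (130, 579)] 
-18 [(10, 543), (30, 543), (50, 542), (70, 542), (90, 540), (110, 539), (130, 539)] [(10, 506), (30, 506), (50, 505), (70, 503), (90, 503), (110, 503), (130, 504)]
```

>>> play_rows:
  commands:
    - [[0,0,0.1],[0,0,-40],-1]
    - [[0,0,0.2],[0,0,-80],0]
    - [[0,0,0.3],[0,0,-100],1]
    - [[0,0,0.4],[0,0,-110],1]
    - [[0,0,0.5],[0,0,-110],1]
  squeeze: 10

```text
clock: 0.6
tool_pos: [187.7, -596.7, 334.4]
tcp_rot: [3.124, -0.312, 0.002]
force: [-0.1, -0.6, -0.6]
finger_gap: 59.1
grip_force: 0.0
```

>>> play_rows:
  commands:
    - [[0,0,0],[10,-46,0],1]
    - [[0,0,0],[22,-93,0],1]
    - [[0,0,0],[34,-140,0],1]
    - [[0,0,0],[45,-186,0],1]
    - [[0,0,0],[56,-230,0],1]

```text
clock: 1.1
tool_pos: [287.5, -379.2, 332.4]
tcp_rot: [-3.127, 0.306, 0.0]
force: [1.4, -0.6, 0.2]
finger_gap: 19.2
grip_force: 0.0
```

>>> play_rows:
  commands:
    - [[0,0,0],[10,-46,0],1]
    - [[0,0,0],[22,-93,0],1]
    - [[0,0,0],[34,-140,0],1]
    - [[0,0,0],[45,-186,0],1]
    - [[0,0,0.075],[56,-230,0],1]

```text
clock: 1.6
tool_pos: [386.9, -164.5, 332.6]
tcp_rot: [3.113, -0.423, 0.0]
force: [0.2, -0.4, 0.2]
finger_gap: 0.4
grip_force: 0.0
```

>>> play_rows:
  commands:
    - [[0,0.14,0],[0,-35,0],1]
    - [[0,0.28,0],[0,-70,0],1]
    - [[0,0.42,0],[0,-95,0],1]
    - [[0,0.55,0],[0,-95,0],1]
    - [[0,0.55,0],[0,-95,0],1]

```text
clock: 2.1
tool_pos: [431.1, -64.9, 320.3]
tcp_rot: [2.97, -0.364, 0.733]
force: [0.1, 3.0, 0.7]
finger_gap: 0.4
grip_force: 0.0
```

```bash
cat > st.py <<'E'
from h import *
from scipy.spatial.transform import Rotation as Ro
s=sense();a=np.radians(-15.65);ex=np.array([np.cos(a),np.sin(a),0]);ey=np.array([-ex[1],ex[0],0])
R=Ro.from_rotvec(s['tcp_rot']).as_matrix();p=np.array(s['tool_pos'])
print('chest-line x,y,z',p@ex,p@ey,p[2],'axes',(np.array([ex,ey,[0,0,1]])@R).round(3).tolist(),'f',np.array(s['force']).round(1),'q',np.round(s['qpos'],2),s['clock'])
E
python3 - <<'E'
from fit import *
import st
for n in('top','side'):
    im,d=read_camera(n);np.savez(n+'1.npz',im=im,d=d);cv2.imwrite(f'pics/{n}1.png',im[...,::-1])
    try:
        _,_,r,_,z=chest(im,d,n);print(n,r,z)
    except Exception as e:print(e)
t=cv2.imread('pics/top1.png');cv2.imwrite('pics/both1.png',np.hstack([cv2.resize(t[120:300,220:460],None,fx=1.6,fy=1.6),cv2.resize(cv2.imread('pics/side1.png')[90:270,230:470],None,fx=1.6,fy=1.6)]))
E
```

```text
chest-line x,y,z 432.67869506269165 53.78332666597695 320.2979502915537 axes [[0.885, 0.029, 0.465], [0.027, -1.0, 0.011], [0.465, 0.002, -0.885]] f [0.1 3.  0.7] q [ 0.35 -0.29 -0.32  2.21  0.03  0.74 -1.82] 2.1
top ((627.7757568359375, -129.67230224609375), (152.17330932617188, 132.583984375), 74.04570770263672) 156.62083819975012
side ((627.2291259765625, -125.67117309570312), (154.73699951171875, 132.650390625), 73.5717544555664) 156.6665104168311
```

View pics/both1.png

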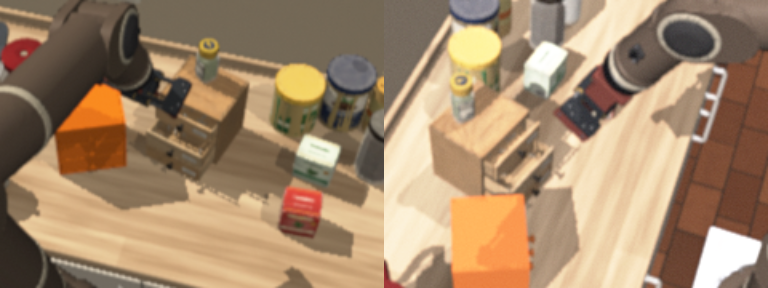

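>>> play_rows:
  commands:
    - [[0,0,0],[-12,2,40],1]
    - [[0,0,0],[-24,4,80],1]
    - [[0,0,0],[-36,5,120],1]
    - [[0,0,0],[-48,7,155],1]
    - [[0,0,0],[-48,7,155],1]

```text
clock: 2.7
tool_pos: [452.1, -96.5, 156.1]
tcp_rot: [2.957, -0.414, 0.709]
force: [-0.4, -0.6, 0.2]
finger_gap: 0.5
grip_force: 0.0
```

```bash
python3 st.py
```

```text
chest-line x,y,z 461.3236060141722 29.039705807599546 156.12426107979778 axes [[0.891, -0.007, 0.454], [-0.003, -1.0, -0.011], [0.454, 0.008, -0.891]] f [-0.4 -0.6  0.2] q [ 0.5   0.03 -0.49  2.4   0.51  0.3  -2.3 ] 2.7
```

>>> play_rows:
  commands:
    - [[0,0,0],[-3,-8,15],1]
    - [[0,0,0],[-7,-17,36],1]
    - [[0,0,0],[-7,-17,36],1]
    - [[0,0,0],[-7,-17,36],1]

```text
clock: 3.1
tool_pos: [469.8, -82.1, 125.6]
tcp_rot: [2.953, -0.41, 0.721]
force: [-0.1, -0.7, 0.1]
finger_gap: 0.2
grip_force: 0.0
```

```bash
python3 st.py
```

```text
chest-line x,y,z 474.50151195032515 47.64389553594572 125.58301955844404 axes [[0.887, -0.005, 0.462], [-0.0, -1.0, -0.01], [0.462, 0.009, -0.887]] f [-0.1 -0.7  0.1] q [ 0.37  0.12 -0.44  2.42  0.93  0.26 -2.77] 3.1
```

>>> play_rows:
  commands:
    - [[0,-0.06,0],[5,0,2],1]
    - [[0,-0.12,0],[10,0,6],1]
    - [[0,-0.15,0],[14,0,12],1]
    - [[0,-0.15,0],[14,0,12],1]

```text
clock: 3.5
tool_pos: [488.3, -86.7, 122.4]
tcp_rot: [3.02, -0.422, 0.504]
force: [-0.2, -0.0, 0.5]
finger_gap: 0.8
grip_force: 0.0
```

```bash
python3 st.py
```

```text
chest-line x,y,z 493.61250593929077 48.28641374935536 122.37145570112781 axes [[0.946, -0.005, 0.325], [-0.003, -1.0, -0.007], [0.325, 0.006, -0.946]] f [-0.2 -0.   0.5] q [ 0.51  0.21 -0.55  2.25  0.51  0.44 -2.3 ] 3.5
```

>>> play_rows:
  commands:
    - [[0,0,0],[8,0,3],1]
    - [[0,0,0],[16,0,5],1]
    - [[0,0,0],[24,0,8],1]
    - [[0,0,0],[32,0,11],1]
    - [[0,0,0],[36,0,12],1]

```text
clock: 4.0
tool_pos: [523.7, -95.1, 120.8]
tcp_rot: [3.021, -0.414, 0.501]
force: [-0.4, -0.8, -1.4]
finger_gap: 0.2
grip_force: 0.4
```

```bash
python3 st.py
```

```text
chest-line x,y,z 529.9671572140605 49.674971270530364 120.79650259473446 axes [[0.946, -0.001, 0.324], [0.002, -1.0, -0.007], [0.324, 0.007, -0.946]] f [-0.4 -0.8 -1.4] q [ 0.5   0.27 -0.53  2.18  0.53  0.46 -2.29] 4.0
```

>>> play_rows:
  commands:
    - [[0,0,0],[4,0,1],1]
    - [[0,0,0],[8,1,2],1]
    - [[0,0,0],[11,1,3],1]
    - [[0,0,0],[11,1,3],1]

```text
clock: 4.4
tool_pos: [534.2, -99.1, 121.8]
tcp_rot: [3.021, -0.415, 0.502]
force: [-0.2, 0.3, 0.8]
finger_gap: 0.5
grip_force: 0.0
```

```bash
python3 - <<'E'
from fit import *
import st
for n in('top','side'):
    im,d=read_camera(n);np.savez(n+'2.npz',im=im,d=d);cv2.imwrite(f'pics/{n}2.png',im[...,::-1])
t=cv2.imread('pics/top2.png');cv2.imwrite('pics/both2.png',np.hstack([cv2.resize(t[140:260,290:410],None,fx=3.3,fy=3.3),cv2.resize(cv2.imread('pics/side2.png')[120:240,240:360],None,fx=3.3,fy=3.3)]))
E
```

```text
chest-line x,y,z 541.1830619433462 48.65893996857565 121.76483529263498 axes [[0.946, -0.001, 0.324], [0.001, -1.0, -0.007], [0.324, 0.007, -0.946]] f [-0.2  0.3  0.8] q [ 0.5   0.29 -0.53  2.15  0.54  0.47 -2.28] 4.4
```

View pics/both2.png

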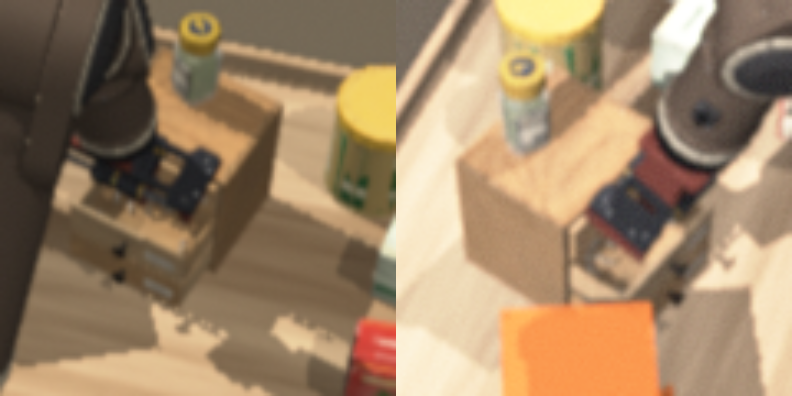

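The top drawer is nearly shut, and the chest roof is unchanged. I'll go on in small steps and watch the force.

>>> play_rows:
  commands:
    - [[0,0,0],[2,0,1],1]
    - [[0,0,0],[4,0,1],1]
    - [[0,0,0],[4,0,1],1]

```text
clock: 4.8
tool_pos: [538.0, -100.3, 122.1]
tcp_rot: [3.021, -0.415, 0.501]
force: [-0.1, 0.3, 0.4]
finger_gap: 0.7
grip_force: 0.1
```

>>> play_rows:
  commands:
    - [[0,0,0],[2,0,1],1]
    - [[0,0,0],[2,0,1],1]

```text
clock: 5.0
tool_pos: [540.3, -100.9, 121.8]
tcp_rot: [3.021, -0.415, 0.502]
force: [-1.1, 0.2, -0.4]
finger_gap: 0.5
grip_force: 0.2
```

>>> play_rows:
  commands:
    - [[0,0,0],[2,0,0],1]
    - [[0,0,0],[2,0,0],1]

```text
clock: 5.2
tool_pos: [541.3, -101.2, 122.0]
tcp_rot: [3.021, -0.415, 0.499]
force: [-2.0, 1.5, -1.0]
finger_gap: 0.6
grip_force: 1.0
```

>>> play_rows:
  commands:
    - [[0,0,0],[2,0,0],1]
    - [[0,0,0],[2,0,0],1]

```text
clock: 5.4
tool_pos: [541.8, -101.4, 121.9]
tcp_rot: [3.021, -0.414, 0.495]
force: [-6.9, 1.5, 0.5]
finger_gap: 0.5
grip_force: 3.4
```

>>> play_rows:
  commands:
    - [[0,0,0],[2,0,0],1]
    - [[0,0,0],[2,0,0],1]

```text
clock: 5.6
tool_pos: [542.5, -101.9, 122.0]
tcp_rot: [3.021, -0.415, 0.492]
force: [-8.7, 3.8, 0.6]
finger_gap: 0.5
grip_force: 4.6
```

>>> play_rows:
  commands:
    - [[0,0,0],[-9,0,-3],1]
    - [[0,0,0],[-38,0,-13],1]
    - [[0,0,0],[-66,0,-22],1]
    - [[0,0,0],[-88,0,-30],1]
    - [[0,0,0],[-88,0,-30],1]

```text
clock: 6.1
tool_pos: [453.6, -76.8, 123.7]
tcp_rot: [3.02, -0.413, 0.501]
force: [0.7, -0.3, 0.6]
finger_gap: 0.6
grip_force: 0.0
```

```bash
python3 - <<'E'
from fit import *
import st
for n in('top','side'):
    im,d=read_camera(n);np.savez(n+'3.npz',im=im,d=d);cv2.imwrite(f'pics/{n}3.png',im[...,::-1])
    _,_,r,_,z=chest(im,d,n);print(n,r,z)
t=cv2.imread('pics/top3.png');cv2.imwrite('pics/both3.png',np.hstack([cv2.resize(t[140:260,290:410],None,fx=3.3,fy=3.3),cv2.resize(cv2.imread('pics/side3.png')[120:240,240:360],None,fx=3.3,fy=3.3)]))
E
```

```text
chest-line x,y,z 457.4904195591653 48.39604306314523 123.69496900674586 axes [[0.946, -0.0, 0.324], [0.003, -1.0, -0.008], [0.324, 0.008, -0.946]] f [ 0.7 -0.3  0.6] q [ 0.53  0.15 -0.58  2.32  0.47  0.42 -2.28] 6.1
top ((626.8175048828125, -129.70098876953125), (152.8712158203125, 136.64718627929688), 73.64739227294922) 156.68891933658233
side ((627.4837036132812, -125.69329071044922), (155.22518920898438, 133.12359619140625), 73.56930541992188) 156.76858467270995
```

View pics/both3.png

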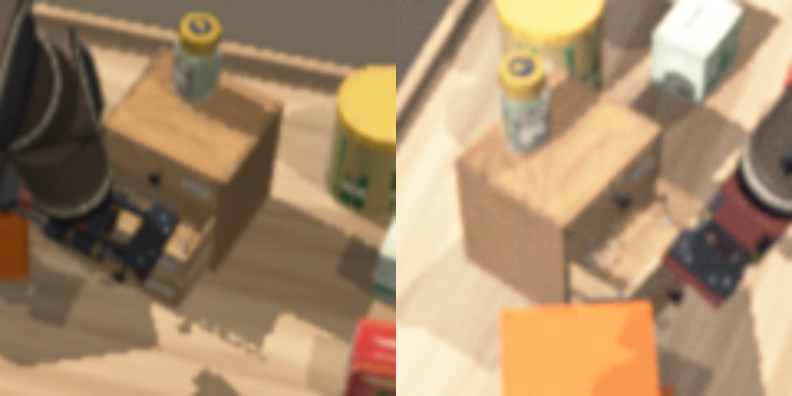

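The top drawer is shut and the chest has not moved. Before lowering, I'll check the gripper body's clearance to the orange box.

```bash
python3 - <<'E'
from h import *
f=np.load('side.npz');im,d=f['im'],f['d'];P=pts(d,camera_info('side'))
h=cv2.cvtColor(im,cv2.COLOR_RGB2HSV);m=(h[...,1]>190)&(h[...,0]<16)&(P[...,2]>148)&(P[...,0]>380)&(P[...,0]<620)&(P[...,1]>0)&(P[...,1]<260)
r=cv2.minAreaRect(P[m][:,:2].astype(np.float32));print(r,cv2.boxPoints(r).round())
a=np.radians(-15.65);ex=np.array([np.cos(a),np.sin(a)]);ey=np.array([-ex[1],ex[0]])
b=cv2.boxPoints(r);print(np.c_[b@ex,b@ey].round())
g=np.load('top.npz');P2=pts(g['d'],camera_info('top'))
f3=np.load('side3.npz');P=pts(f3['d'],camera_info('side'));q=P.reshape(-1,3);x,y=q[:,:2]@ex,q[:,:2]@ey
k=(q[:,2]>165)&(q[:,2]<260)&(x>380)&(x<500)&(y>-60)&(y<200);print('gripper',k.sum(),np.percentile(np.c_[x,y,q[:,2]][k],[1,99],axis=0).round())
E
```

```text
((0.0, 0.0), (0.0, 0.0), 0.0) [[0. 0.]
 [0. 0.]
 [0. 0.]
 [0. 0.]]
[[0. 0.]
 [0. 0.]
 [0. 0.]
 [0. 0.]]
gripper 589 [[391.  56. 172.]
 [458. 140. 258.]]
```

```bash
python3 - <<'E'
from h import *
f=np.load('side.npz');im,d=f['im'],f['d'];P=pts(d,camera_info('side'))
h=cv2.cvtColor(im,cv2.COLOR_RGB2HSV);print(h[240,297])
m=(h[...,1]>175)&(h[...,0]<20)&(P[...,2]>148)&(P[...,0]>380)&(P[...,0]<620)&(P[...,1]>0)&(P[...,1]<260)
r=cv2.minAreaRect(P[m][:,:2].astype(np.float32));print(m.sum(),r)
a=np.radians(-15.65);ex=np.array([np.cos(a),np.sin(a)]);ey=np.array([-ex[1],ex[0]])
b=cv2.boxPoints(r);print(b.round(),np.c_[b@ex,b@ey].round())
E
```

```text
[ 16 160 255]
57 ((474.0145568847656, 161.01974487304688), (139.12338256835938, 50.3112678527832), 48.472774505615234)
[[409. 126.]
 [447.  92.]
 [539. 196.]
 [501. 230.]] [[360. 231.]
 [405. 209.]
 [466. 335.]
 [421. 356.]]
```

```bash
python3 - <<'E'
from h import *
f=np.load('side.npz');im,d=f['im'],f['d'];P=pts(d,camera_info('side'))
h=cv2.cvtColor(im,cv2.COLOR_RGB2HSV)
m=((h[...,1]>130)&(h[...,0]<20)&(P[...,2]>146)&(P[...,0]>380)&(P[...,0]<640)&(P[...,1]>0)&(P[...,1]<260)).astype(np.uint8)
n,l,s,_=cv2.connectedComponentsWithStats(m);m=l==1+s[1:,4].argmax()
r=cv2.minAreaRect(P[m][:,:2].astype(np.float32));print(m.sum(),r)
a=np.radians(-15.65);ex=np.array([np.cos(a),np.sin(a)]);ey=np.array([-ex[1],ex[0]])
b=cv2.boxPoints(r);print(b.round(),np.c_[b@ex,b@ey].round())
E
```

```text
2224 ((512.32958984375, 103.23757934570312), (128.359619140625, 156.51177978515625), 24.71112632751465)
[[421. 147.]
 [487.   5.]
 [603.  59.]
 [538. 201.]] [[366. 256.]
 [467. 136.]
 [565. 220.]
 [464. 339.]]
```

>>> play_rows:
  commands:
    - [[0,0,0],[3,14,1],1]
    - [[0,0,0],[2,20,12],1]
    - [[0,0,0],[-4,20,30],1]
    - [[0,0,0],[-10,20,49],1]
    - [[0,0,0],[-10,20,49],1]

```text
clock: 6.7
tool_pos: [456.5, -98.3, 72.4]
tcp_rot: [3.022, -0.414, 0.497]
force: [-1.0, 0.1, 0.8]
finger_gap: 0.4
grip_force: 0.0
```

```bash
python3 st.py
```

```text
chest-line x,y,z 466.0668122734709 28.522349786704368 72.35994863149241 axes [[0.947, -0.0, 0.321], [0.002, -1.0, -0.006], [0.321, 0.007, -0.947]] f [-1.   0.1  0.8] q [ 0.43  0.26 -0.43  2.36  0.72  0.29 -2.47] 6.7
```

>>> play_rows:
  commands:
    - [[0,0,0],[5,-8,0],1]
    - [[0,0,0],[10,-15,1],1]
    - [[0,0,0],[18,-15,4],1]
    - [[0,0,0],[26,-15,7],1]
    - [[0,0,0],[34,-15,10],1]

```text
clock: 7.2
tool_pos: [495.9, -93.9, 76.0]
tcp_rot: [3.02, -0.415, 0.503]
force: [-0.3, 1.4, 0.9]
finger_gap: 0.6
grip_force: 0.5
```

>>> play_rows:
  commands:
    - [[0,0,0],[8,0,3],1]
    - [[0,0,0],[15,0,5],1]
    - [[0,0,0],[22,0,7],1]
    - [[0,0,0],[26,0,9],1]
    - [[0,0,0],[26,0,9],1]

```text
clock: 7.7
tool_pos: [521.7, -101.3, 75.4]
tcp_rot: [3.021, -0.416, 0.502]
force: [0.1, 0.3, -0.5]
finger_gap: 0.5
grip_force: 0.0
```

```bash
python3 st.py
```

```text
chest-line x,y,z 529.7080658513985 43.18971350839293 75.3961429083029 axes [[0.946, -0.001, 0.324], [0.001, -1.0, -0.007], [0.324, 0.007, -0.946]] f [ 0.1  0.3 -0.5] q [ 0.42  0.34 -0.44  2.22  0.7   0.36 -2.44] 7.7
```

Next I'll go 15 mm forward, then in small steps.

>>> play_rows:
  commands:
    - [[0,0,0],[5,0,2],1]
    - [[0,0,0],[10,-1,4],1]
    - [[0,0,0],[14,-2,5],1]
    - [[0,0,0],[14,-2,5],1]

```text
clock: 8.1
tool_pos: [536.8, -103.0, 75.4]
tcp_rot: [3.021, -0.415, 0.502]
force: [-0.6, 0.6, 0.4]
finger_gap: 0.2
grip_force: 0.0
```

>>> play_rows:
  commands:
    - [[0,0,0],[2,0,1],1]
    - [[0,0,0],[2,0,1],1]

```text
clock: 8.3
tool_pos: [538.4, -103.6, 75.0]
tcp_rot: [3.021, -0.414, 0.502]
force: [0.2, -0.4, -0.5]
finger_gap: 0.8
grip_force: 0.1
```

>>> play_rows:
  commands:
    - [[0,0,0],[2,0,1],1]
    - [[0,0,0],[2,0,1],1]

```text
clock: 8.5
tool_pos: [540.5, -104.3, 74.7]
tcp_rot: [3.021, -0.415, 0.502]
force: [0.2, -0.2, 0.7]
finger_gap: 0.3
grip_force: 0.2
```

```bash
python3 st.py
```

```text
chest-line x,y,z 548.6294855754494 45.373754137225134 74.70363226543331 axes [[0.946, -0.001, 0.324], [0.001, -1.0, -0.007], [0.324, 0.007, -0.946]] f [ 0.2 -0.2  0.7] q [ 0.42  0.37 -0.44  2.18  0.7   0.38 -2.43] 8.5
```

>>> play_rows:
  commands:
    - [[0,0,0],[2,0,0],1]
    - [[0,0,0],[2,0,0],1]

```text
clock: 8.7
tool_pos: [541.5, -104.7, 74.9]
tcp_rot: [3.021, -0.415, 0.499]
force: [-2.3, 0.5, 0.7]
finger_gap: 0.4
grip_force: 1.2
```

>>> play_rows:
  commands:
    - [[0,0,0],[2,0,0],1]
    - [[0,0,0],[2,0,0],1]

```text
clock: 8.9
tool_pos: [541.9, -104.9, 74.8]
tcp_rot: [3.021, -0.414, 0.495]
force: [-7.6, 3.2, 1.5]
finger_gap: 0.8
grip_force: 3.9
```

It is shut, with the same force signature as the top drawer. I'll back off and rise.

>>> play_rows:
  commands:
    - [[0,0,0],[-9,0,-3],1]
    - [[0,0,0],[-38,3,-13],1]
    - [[0,0,0],[-57,8,-20],1]
    - [[0,0,0],[-45,8,-55],1]
    - [[0,0,0],[-30,8,-95],1]

```text
clock: 9.4
tool_pos: [483.2, -95.5, 155.9]
tcp_rot: [3.023, -0.412, 0.496]
force: [0.8, -1.2, 1.4]
finger_gap: 0.7
grip_force: 0.0
```

>>> play_rows:
  commands:
    - [[0,0,0],[-25,0,-40],1]
    - [[0,0,0],[-25,30,-60],1]
    - [[0,0,0],[-25,70,-70],1]
    - [[0,0,0],[-25,115,-70],1]
    - [[0,0,0],[-25,150,-70],1]

```text
clock: 9.9
tool_pos: [399.1, -230.9, 216.8]
tcp_rot: [3.016, -0.416, 0.505]
force: [1.0, 0.5, 0.5]
finger_gap: 0.2
grip_force: 0.0
```

```bash
python3 - <<'E'
from fit import *
import st
for n in('top','side'):
    im,d=read_camera(n);np.savez(n+'4.npz',im=im,d=d);cv2.imwrite(f'pics/{n}4.png',im[...,::-1])
    _,_,r,_,z=chest(im,d,n);print(n,r,z)
t=cv2.imread('pics/top4.png');cv2.imwrite('pics/both4.png',np.hstack([cv2.resize(t[130:270,280:420],None,fx=2.8,fy=2.8),cv2.resize(cv2.imread('pics/side4.png')[120:260,240:380],None,fx=2.8,fy=2.8)]))
E
```

```text
chest-line x,y,z 446.5468522772652 -114.63987045650791 216.77919315115884 axes [[0.945, -0.003, 0.327], [0.0, -1.0, -0.01], [0.327, 0.01, -0.945]] f [1.  0.5 0.5] q [ 0.94 -0.02 -0.46  2.21 -0.11  0.63 -1.29] 9.9Traceback (most recent call last):
  File "<stdin>", line 5, in <module>
  File "fit.py", line 7, in chest
    n,l,st,c=cv2.connectedComponentsWithStats(roof);k=1+st[1:,4].argmax()
                                                        ~~~~~~~~~~~~~~~^^
ValueError: attempt to get argmax of an empty sequence
```

The arm now hides the chest from the top camera, so I'll use the side view.

```bash
python3 - <<'E'
from fit import *
im,d=read_camera('side')
P,wood,r,_,z=chest(im,d,'side');print(r,z)
a=np.radians(-15.8);ex=np.array([np.cos(a),np.sin(a)])
for lo,hi in((112,142),(64,92),(15,50)):
    q=P[wood&(P[...,2]>lo)&(P[...,2]<hi)][:,:2]@ex;print(lo,np.percentile(q,[1,5,20,50]).round())
cv2.imwrite('pics/s5.png',cv2.resize(im[100:260,230:420],None,fx=3,fy=3,interpolation=cv2.INTER_CUBIC)[...,::-1])
E
```

```text
((627.4542846679688, -125.79336547851562), (155.04666137695312, 133.10264587402344), 73.5518798828125) 156.77527547459027
112 [561. 572. 575. 578.]
64 [560. 571. 575. 578.]
15 [495. 507. 510. 567.]
```

View pics/s5.png

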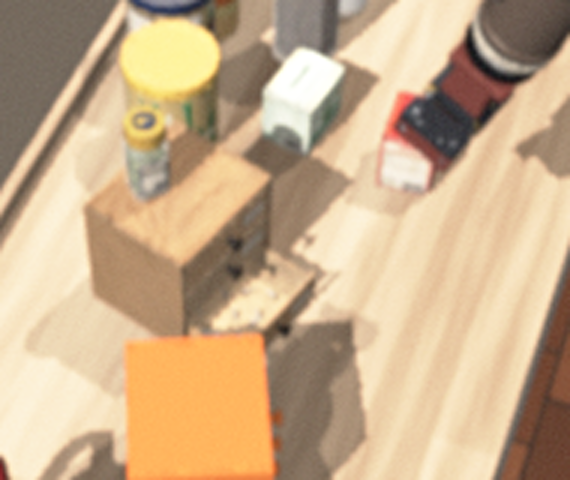

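The picture shows both upper fronts flush (about x' 573 to 575), with their knobs at (237,243) and (235,270). The bottom drawer is still about 65 mm out, the jar is standing, and the chest has not moved. The fingers are clear of the red tea box, about 130 mm above its top.

```bash
python3 -c "
from station import *
print(hand_in())"
```

```text
the job is handed in; nothing more can be done
None
```

The top and middle drawers are pushed shut and the bottom drawer is still about 65 mm open; the last picture showed the chest unmoved and the jar standing, and the job is handed in (no verdict was returned).

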